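# Unscrew the burr carrier of a coffee grinder whose thread hand is unknown

### The arm

A 6-joint arm with a two-finger parallel gripper is mounted at the origin on a cart in front of the work surface, level with it; the furniture and walls round the work are solid. World frame = base frame: x ahead of the robot, y to its left, z up, the work surface at z = 0. Lengths are in m, angles in rad, forces in N, time in s.
With the tool pointing down it reaches from about 0.375 to 0.975 m from the base axis. Payload 3.8 kg.
Tool frame: the origin (TCP) lies midway between the tips of the shut fingers; the grasp point (between the pads) lies 19 mm behind it (env.pinch_z is the z of the grasp point in the tool frame, in m); z points along the fingers, y is the line along which they close (so a half turn about z gives the same grasp; the last joint's range is limited). The gripper opens to 88 mm and grips with 3 to 60 N. Pads are 18 mm wide; open, the fingers measure 123 mm over their backs; the gripper's body (75 mm by 187 mm) begins 45 mm behind the grasp point.
Start: joints at [-1.383, 0.264, 1.604, -0, 1.274, -0.037], TCP at [0.15, -0.658, 0.239] pointing down, gripper open.
Joint ranges: [-2.63, 2.63], [-0.94, 2.18], [0.31, 2.57], [-1.31, 4.45], [0, 2.66], [-2.55, 2.55]. Speed limits (rad/s): [2.57, 2.57, 3.14, 3.14, 3.14, 3.14].

### API

Orientations are given as [roll, pitch, yaw] about the fixed x, y, z axes, in that order (R = Rz(yaw) Ry(pitch) Rx(roll)).
In Python, from workcell import env gives the robot as it stands.
- The arm moves only by the tool play_rows, never from a script. Its argument "deltas" is a list of rows, each an object with "offset": the shift along the tool's x, y, z in mm, a list of three; "turn": the turn, a rotation vector about the tool's x, y, z in rad, a list of three; "gripper": the opening, from -1 (shut) to 1 (fully open). A call has 1 to 20 rows; each row shifts and turns the commanded pose from where the row before left it, along the tool's axes as they then stand; what a row does not reach is not made up. A row lasts 1/10 s, in which the tool goes at most 50 mm and 8.59 degrees, less where a joint would pass 70% of its speed; a pose out of reach is approached as far as the arm can. A call with a gripper value outside its range is refused whole. The fingers move at their own pace and stop on an object; "newtons" is the grip in N (left out, the last holds). Time passes only in rows, so rows that do not move let the fingers close. It gives the time, the measured TCP pose, the force and the opening at its end, in the units of the state.
- env.sense(): the state, without advancing time (a new reading comes with each control period).
- env.camera(name): name is "side" or "top"; returns (picture, depth): 384x512x3 uint8, red, green, blue; 384x512 float32, m along the optical axis (not along the pixel's ray), 0 where there is no reading.
- env.get_calibration(name): a dict with "fx", "fy", "cx", "cy" (pixels), "extrinsics" (4x4, takes a point from world to camera coordinates). Camera axes: x right, y up, looking along -z (the intrinsics and any distortion apply to the point x, -y, -z); pixel columns grow to the right and rows downward; lengths in m; the calibration is good to about 2 mm. A picture is of the moment at which its call begins. get_calibration takes no time and is no camera call.
- env.hand_in(): hands the job in, once; it reports no verdict.
The state is a dict: "clock": time; "qpos": joint angles; "qvel": joint speeds; "tau": joint torques, N m; "eef_pos": TCP position; "tool_rot": TCP orientation; "force": force on the tool from outside, world axes, zero at the start; "ft_torque": the same for the moment, N m; "finger_gap": finger opening in m.
Only numpy, scipy, OpenCV 4.12 (cv2) and the standard library are available. Lean on these libraries where they do the work, as an engineer would, in place of code of your own. Each camera call takes 0.05 s, during which the arm holds its last target. There are 200 camera calls.

### The job

The hopper is already off the coffee grinder and I want to brush out its burrs. Take the black burr carrier in the top of the grinder by its grip bar and unscrew it: I do not know whether this make has an ordinary or a reverse thread, so find out by trying which way it gives. Lift it out and finish while still holding it, level and still, over the open throat with about a hand's breadth clear between it and the rim, so that loose grounds drop back into the grinder; leave the hopper, the brush and the cup where they are.

Things in the scene. Friction and masses are not known exactly. Their poses are not given: they have to be found in the camera images.
- grip_bar (a point): Centre of the grip bar of the loose burr carrier. The bar is black, 54 mm long (its x axis), 14 wide (its y axis, pinch it this way), 32 high. It stands on a ribbed black flange, 65 across and 6 thick, whose top is 15 mm below this point; z up along the screw axis. Under the flange a 44 mm core with three small steel pins reaches 40 mm below this point.
- carrier: The burr carrier (bar, flange and core in one, 0.11 to 0.22 kg), screwed in at the start. Origin on its axis, 22.5 mm below the bar's centre. Turned the right way (either may be right, seen from above; it differs per start and is hidden) it rises 4 mm, is free to lift from 55 degrees on and stops at 95; the wrong way it stops dead after 3 degrees. Turns lightly, under 0.3 N m.
- throat (a point): Centre of the round throat in the grinder's top that the carrier screws into, at the height of its flat grey rim, 155 mm above the worktop; x axis towards the grinder's back, z up. With the carrier screwed in, the bar's centre is 22.5 mm above this point. The rim is 112 mm across; the motor housing behind it (from 35 mm behind this point) is 2 mm higher.
- grinder: Grey coffee grinder, fixed: foot 206 x 124 mm, 157 high, round head in front, motor housing behind. Origin at its underside, 35 mm behind the throat's axis; x axis towards its back; turned by up to 0.5 rad. At the start the carrier's axes are parallel to its axes and the bar lies 45 degrees askew (turned clockwise from above). Behind it a wall cabinet hangs from 0.44 m up, its handles 0.54 m ahead of the robot.
- hopper: Clear bean hopper, taken off and standing upside down on the worktop left of the grinder: 128 mm across its foot, 128 mm high. Origin at the centre of its underside. Leave it alone.
- cleaning_brush: Purple brush, 270 mm long (its y axis), 36 wide, up to 62 mm high, lying on the worktop right of the grinder. Origin at its underside. Leave it alone.
- cup: Cream mug, 80 mm across, 88 mm high, on the worktop at the far left. Origin at its underside. Leave it alone.

How it is judged:
By the outcome, as a careful person would: the job done as asked, in the order asked, and still so for the second after the job is handed in, while the arm keeps its last pose, push and grip.
It also fails if it takes over 48 s, if anything falls off the work surface, if the arm or the gripper's body presses on something with over 40 N, if the wrist force passes 120 N, or if a joint passes its speed limit or range.

## Working session

There is one attempt and no reset: what is moved stays moved. The work goes in short steps, Python scripts to look and compute and a tool call to move; the robot and the scene stay as the last step left them, time stands still between calls to the robot, and variables do not carry over. Pictures are saved under pics/ and viewed, on a budget of 10 in all, crops included, one or two more only if the job needs it, and the job is handed in when it is done.

Besides the shell and the picture viewer there is one more tool, called in YAML: its name, and indented under it one key for each argument. play_rows: Moves the arm, as the interface text tells. Its arguments: {"type":"object","properties":{"deltas":{"type":"array"},"newtons":{"type":"number"}},"required":["deltas"]}

```bash
mkdir -p pics; ls; cat > h.py <<'E'
import numpy as np, cv2
from workcell import env
def pts(name,d):
    c=env.get_calibration(name); v,u=np.mgrid[0:d.shape[0],0:d.shape[1]]
    X=np.stack([(u-c["cx"])/c["fx"]*d,-(v-c["cy"])/c["fy"]*d,-d,np.ones_like(d)],-1)
    return (X@np.linalg.inv(c["extrinsics"]).T)[...,:3]
E
python3 - <<'E'
from h import *
out=[]
for n in("top","side"):
    p,d=env.camera(n); np.savez(n+"0.npz",p=p,d=d,w=pts(n,d)); out.append(p)
    c=env.get_calibration(n); print(n,{k:c[k] for k in c if k!="extrinsics"}, np.linalg.inv(c["extrinsics"]).round(3).tolist())
    cv2.imwrite(f"pics/{n}0.png",p[...,::-1])
print(env.sense())
E
```

```text
pics
top {'fx': 369.7463855845816, 'fy': 369.7463855845816, 'cx': 258.2359019591684, 'cy': 195.22809212917122} [[0.02, 0.983, -0.18, 0.331], [-1.0, 0.018, -0.013, 0.169], [-0.01, 0.18, 0.984, 0.979], [0.0, 0.0, 0.0, 1.0]]
side {'fx': 376.21752797977376, 'fy': 376.21752797977376, 'cx': 252.84117388885466, 'cy': 198.6992581634032} [[-0.802, 0.512, -0.307, 0.213], [-0.597, -0.691, 0.409, 0.507], [-0.003, 0.511, 0.859, 0.867], [0.0, 0.0, 0.0, 1.0]]
{'clock': 0.1, 'qpos': array([-1.38292449e+00,  2.64662910e-01,  1.60523410e+00, -3.03879137e-05,
        1.27371708e+00, -3.68700493e-02]), 'qvel': array([-3.65858070e-05, -9.44949761e-04, -1.70890625e-03, -1.27712351e-03,
       -7.04042250e-04, -4.81153490e-04]), 'tau': array([ 1.42767303e-04, -5.03617036e+01, -3.58072650e+01,  7.30662933e-02,
        2.33550870e-02, -5.51383630e-05]), 'eef_pos': array([ 0.15031408, -0.65738583,  0.23752436]), 'tool_rot': array([-3.13957151e+00, -4.54948241e-05,  2.24750761e-01]), 'force': array([-0.50576789, -0.21053187,  0.21362374]), 'ft_torque': array([-0.02481817,  0.01071711,  0.03922271]), 'finger_gap': 0.08838897942976134}
```

View pics/top0.png

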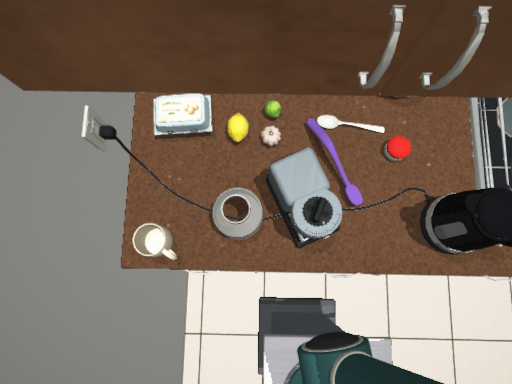

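View pics/side0.png

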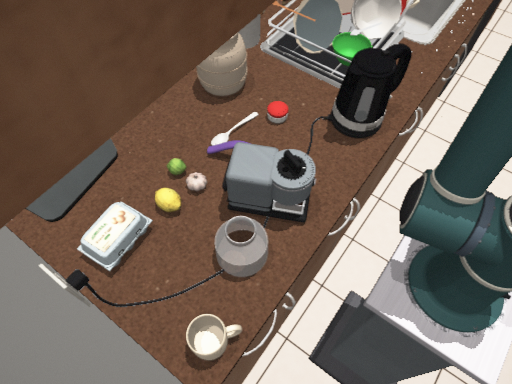

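The top view shows the carrier at about (317,211), with the grinder turned by a small angle and the cabinet behind. In the side view the carrier is at about (292,163). Next I'll segment the bar and rim.

```bash
python3 - <<'E'
from h import *
ims=[]
for n,(cu,cv) in dict(top=(317,211),side=(292,163)).items():
    z=np.load(n+"0.npz"); p,w=z["p"],z["w"]
    v,u=np.mgrid[0:384,0:512]; near=np.hypot(u-cu,v-cv)<45
    H=w[...,2]; dark=p.max(-1)<60
    bar=near&dark&(H>.180)&(H<.21); rim=near&(H>.148)&(H<.162)&~dark
    print(n,"bar px",bar.sum(),"top z",np.percentile(H[near&(H<.3)],[50,90,97,99]).round(4))
    P=w[bar]; m=P[:,:2].mean(0); e,V=np.linalg.eigh(np.cov(P[:,:2].T)); print(" bar mean",P.mean(0).round(4),"ext",np.ptp((P[:,:2]-m)@V,axis=0).round(3),"ang",np.degrees(np.arctan2(V[1,1],V[0,1]))%180)
    pts2=np.argwhere(bar)[:,::-1].mean(0); print(" px",pts2)
    R=w[rim]; print(" rim z med",np.median(R[:,2]),R.min(0),R.max(0))
    hull=cv2.convexHull(R[:,:2].astype(np.float32)); print(" rim circ",cv2.minEnclosingCircle(hull))
    big=cv2.resize(p[cv-45:cv+45,cu-45:cu+45],(400,400),interpolation=cv2.INTER_CUBIC)
    mm=cv2.resize((bar*255+rim*120).clip(0,255).astype(np.uint8)[cv-45:cv+45,cu-45:cu+45],(400,400),interpolation=0)
    ims.append(np.vstack([big[:300],cv2.cvtColor(mm,8)[:300]]))
cv2.imwrite("pics/crop.png",np.hstack(ims)[...,::-1])
E
```

```text
top bar px 169 top z [0.1096 0.1619 0.1674 0.1942]
 bar mean [0.4452 0.0484 0.1929] ext [0.016 0.052] ang 160.37214062167018
 px [319.13017751 209.81656805]
 rim z med 0.15684279738157003 [ 0.39181164 -0.00917264  0.14801348] [0.55067359 0.13294088 0.1619776 ]
 rim circ ((0.4711577296257019, 0.057178713381290436), 0.08214467018842697)
side bar px 156 top z [0.0834 0.1585 0.1761 0.1923]
 bar mean [0.4435 0.0521 0.19  ] ext [0.014 0.05 ] ang 161.898333507658
 px [292.42307692 160.18589744]
 rim z med 0.15547409218909752 [ 0.39137534 -0.00706259  0.14802269] [0.56143333 0.13343478 0.16191478]
 rim circ ((0.4764851927757263, 0.05040430277585983), 0.08523920923471451)
```

View pics/crop.png

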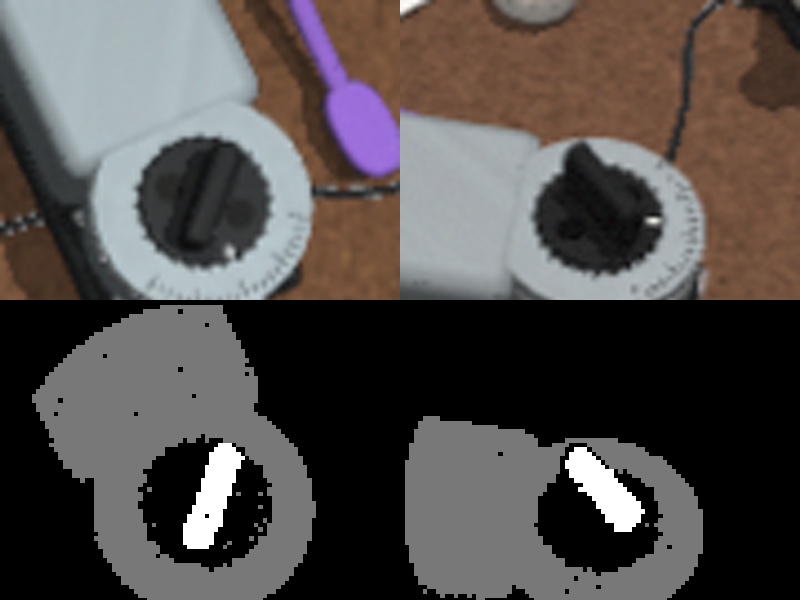

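```bash
python3 - <<'E'
from h import *
# triangulate bar centroid
A=np.zeros((3,3));b=np.zeros(3)
for n,px in dict(top=(319.13,209.82),side=(292.42,160.19)).items():
    c=env.get_calibration(n);T=np.linalg.inv(c["extrinsics"]);d=T[:3,:3]@[(px[0]-c["cx"])/c["fx"],-(px[1]-c["cy"])/c["fy"],-1];d/=np.linalg.norm(d)
    M=np.eye(3)-np.outer(d,d);A+=M;b+=M@T[:3,3]
print("tri",np.linalg.solve(A,b))
for n in("top","side"):
    w=np.load(n+"0.npz")["w"];p=np.load(n+"0.npz")["p"]
    m=(w[...,2]>.05)&(w[...,1]<-.05)&(w[...,1]>-.5)&(w[...,0]>.25)&(w[...,0]<.8)&(w[...,2]<.42)
    print(n,"right-side stuff",np.percentile(w[m],[1,50,99],axis=0).round(3).tolist())
    d=p.max(-1)<60
    f=(np.hypot(w[...,0]-.4445,w[...,1]-.05)<.031)&(w[...,2]<.176)&(w[...,2]>.157)&d
    F=w[f];print(" flange z",np.percentile(F[:,2],[10,50,90]).round(4))
    r=(np.hypot(w[...,0]-.4445,w[...,1]-.05)<.05)&(w[...,2]>.15)&(w[...,2]<.2)&d
    print(" carrier circ",cv2.minEnclosingCircle(w[r][:,:2].astype(np.float32)))
w=np.load("top0.npz")["w"];p=np.load("top0.npz")["p"].astype(int);m=(w[...,2]<.43)&(w[...,2]>.2)&(abs(w[...,1])<.3);print("anything 0.2-.43",m.sum())
E
```

```text
tri [0.44650466 0.046617   0.18166348]
top right-side stuff [[0.371, -0.462, 0.051], [0.441, -0.288, 0.169], [0.739, -0.248, 0.229]]
 flange z [0.162  0.1637 0.1656]
 carrier circ ((0.4471203088760376, 0.04862119257450104), 0.032044194638729095)
side right-side stuff [[0.372, -0.496, 0.052], [0.445, -0.295, 0.141], [0.799, -0.185, 0.231]]
 flange z [0.1605 0.1623 0.1705]
 carrier circ ((0.4453321099281311, 0.049129918217659), 0.03227682784199715)
anything 0.2-.43 4772
```

play_rows:
  deltas:
    - {"offset": [0,0,-36],"turn": [0,0,0],"gripper": 1}
    - {"offset": [0,0,-36],"turn": [0,0,0],"gripper": 1}
    - {"offset": [24.8,-34.6,0],"turn": [0,0,0],"gripper": 1}
    - {"offset": [24.8,-34.6,0],"turn": [0,0,0],"gripper": 1}
    - {"offset": [24.8,-34.6,0],"turn": [0,0,0],"gripper": 1}
    - {"offset": [24.8,-34.6,0],"turn": [0,0,0],"gripper": 1}
    - {"offset": [24.8,-34.6,0],"turn": [0,0,0],"gripper": 1}
    - {"offset": [24.8,-34.6,0],"turn": [0,0,0],"gripper": 1}
    - {"offset": [24.8,-34.6,0],"turn": [0,0,0],"gripper": 1}
    - {"offset": [24.8,-34.6,0],"turn": [0,0,0],"gripper": 1}
    - {"offset": [24.8,-34.6,0],"turn": [0,0,0],"gripper": 0.1}
    - {"offset": [24.8,-34.6,0],"turn": [0,0,0],"gripper": 0.1}
    - {"offset": [24.8,-34.6,0],"turn": [0,0,0],"gripper": 0.1}
    - {"offset": [24.8,-34.6,0],"turn": [0,0,0],"gripper": 0.1}
    - {"offset": [24.8,-34.6,0],"turn": [0,0,0],"gripper": 0.1}
    - {"offset": [24.8,-34.6,0],"turn": [0,0,0],"gripper": 0.1}
    - {"offset": [24.8,-34.6,0],"turn": [0,0,0],"gripper": 0.1}
    - {"offset": [24.8,-34.6,0],"turn": [0,0,0],"gripper": 0.1}
    - {"offset": [24.8,-34.6,0],"turn": [0,0,0],"gripper": 0.1}
    - {"offset": [24.8,-34.6,0],"turn": [0,0,0],"gripper": 0.1}

```text
clock: 2.1
eef_pos: [0.4468, 0.0505, 0.3104]
tool_rot: [3.141, 0.0, 0.225]
force: [0.6, -0.5, -0.1]
finger_gap: 0.0484
```

play_rows:
  deltas:
    - {"offset": [0,0,0],"turn": [0,0,-0.1436],"gripper": 0.1}
    - {"offset": [0,0,0],"turn": [0,0,-0.1436],"gripper": 0.1}
    - {"offset": [0,0,0],"turn": [0,0,-0.1436],"gripper": 0.1}
    - {"offset": [0,0,0],"turn": [0,0,-0.1436],"gripper": 0.1}
    - {"offset": [0,0,0],"turn": [0,0,-0.1436],"gripper": 0.1}
    - {"offset": [0,0,0],"turn": [0,0,-0.1436],"gripper": 0.1}
    - {"offset": [0,0,0],"turn": [0,0,-0.1436],"gripper": 0.1}
    - {"offset": [0,0,0],"turn": [0,0,-0.1436],"gripper": 0.1}
    - {"offset": [0,0,0],"turn": [0,0,-0.1436],"gripper": 0.1}
    - {"offset": [0,0,0],"turn": [0,0,-0.1436],"gripper": 0.1}
    - {"offset": [0,0,0],"turn": [0,0,-0.1436],"gripper": 0.1}
    - {"offset": [0,0,0],"turn": [0,0,-0.1436],"gripper": 0.1}
    - {"offset": [0,0,0],"turn": [0,0,-0.1436],"gripper": 0.1}
    - {"offset": [0,0,0],"turn": [0,0,-0.1436],"gripper": 0.1}
    - {"offset": [0,0,0],"turn": [0,0,-0.1436],"gripper": 0.1}
    - {"offset": [0,0,0],"turn": [0,0,-0.1436],"gripper": 0.1}
    - {"offset": [0,0,0],"turn": [0,0,-0.1436],"gripper": 0.1}
    - {"offset": [0,0,0],"turn": [0,0,-0.1436],"gripper": 0.1}
    - {"offset": [0,0,0],"turn": [0,0,0],"gripper": 0.1}

```text
clock: 4.0
eef_pos: [0.4465, 0.0486, 0.3102]
tool_rot: [-3.141, -0.001, 2.81]
force: [0.4, -0.2, 0.1]
finger_gap: 0.0484
```

```bash
python3 - <<'E'
from h import *
s=env.sense(); print(s["qpos"].round(3),s["eef_pos"].round(4),s["tool_rot"].round(4),s["ft_torque"].round(3))
E
```

```text
[ 0.053 -0.213  1.962 -0.     1.394 -1.186] [0.4465 0.0486 0.3102] [-3.1412e+00 -8.0000e-04  2.8100e+00] [ 0.041 -0.135  0.036]
```

play_rows:
  deltas:
    - {"offset": [0,0,30],"turn": [0,0,0],"gripper": 0.1}
    - {"offset": [0,0,30],"turn": [0,0,0],"gripper": 0.1}
    - {"offset": [0,0,30],"turn": [0,0,0],"gripper": 0.1}
    - {"offset": [0,0,15],"turn": [0,0,0],"gripper": 0.1}
    - {"offset": [0,0,0],"turn": [0,0,0],"gripper": 0.1}

```text
clock: 4.5
eef_pos: [0.4444, 0.0485, 0.2026]
tool_rot: [-3.139, -0.006, 2.806]
force: [-0.4, -0.2, -0.4]
finger_gap: 0.0483
```

```bash
python3 - <<'E'
from h import *
a=env.camera("top")[0][140:270,240:410];b=env.camera("side")[0][90:220,210:380]
cv2.imwrite("pics/c1.png",cv2.resize(np.hstack([a,b]),(800,306),interpolation=cv2.INTER_CUBIC)[...,::-1])
E
```

```text
(no output)
```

View pics/c1.png

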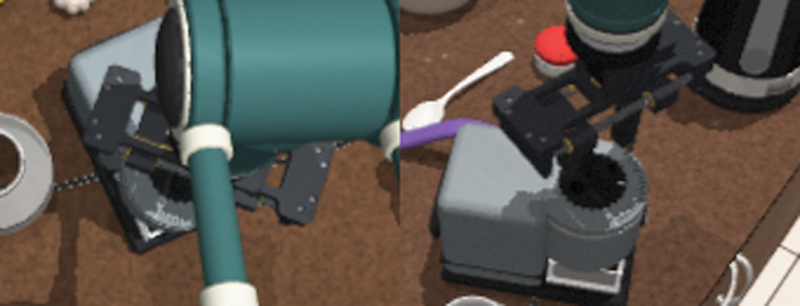

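The side view shows the open fingers straddling the bar, one at about (575,160) and the other at about (625,120) in the crop. The top view is blocked by the arm. I'll go on down and close.

play_rows:
  deltas:
    - {"offset": [0,0,10],"turn": [0,0,0],"gripper": 0.1}
    - {"offset": [0,0,10],"turn": [0,0,0],"gripper": 0.1}
    - {"offset": [0,0,8],"turn": [0,0,0],"gripper": 0.1}
    - {"offset": [0,0,0],"turn": [0,0,0],"gripper": 0.1}
    - {"offset": [0,0,0],"turn": [0,0,0],"gripper": 0.1}

```text
clock: 5.1
eef_pos: [0.4466, 0.0486, 0.1774]
tool_rot: [-3.141, -0.001, 2.809]
force: [0.6, 0.3, 0.1]
finger_gap: 0.0484
```

play_rows:
  deltas:
    - {"offset": [0,0,5],"turn": [0,0,0],"gripper": 0.1}
    - {"offset": [0,0,5],"turn": [0,0,0],"gripper": 0.1}
    - {"offset": [0,0,0],"turn": [0,0,0],"gripper": -0.4}
    - {"offset": [0,0,0],"turn": [0,0,0],"gripper": -0.7}
    - {"offset": [0,0,0],"turn": [0,0,0],"gripper": -1}
    - {"offset": [0,0,0],"turn": [0,0,0],"gripper": -1}
    - {"offset": [0,0,0],"turn": [0,0,0],"gripper": -1}
    - {"offset": [0,0,0],"turn": [0,0,0],"gripper": -1}
    - {"offset": [0,0,0],"turn": [0,0,0],"gripper": -1}
  newtons: 30

```text
clock: 6.0
eef_pos: [0.4467, 0.048, 0.1679]
tool_rot: [-3.14, 0.0, 2.81]
force: [-1.7, -4.7, 2.4]
finger_gap: 0.0138
```

```bash
python3 -c "
from h import *
s=env.sense();print(s)"
```

```text
{'clock': 6.0, 'qpos': array([ 5.24965048e-02, -1.13822725e-01,  2.14410570e+00, -1.47293682e-03,
        1.11166785e+00, -1.18583899e+00]), 'qvel': array([ 0.0001706 ,  0.00049676, -0.00178318,  0.00144605, -0.00133723,
       -0.00021845]), 'tau': array([ 2.07280979e+00, -2.62581110e+01, -3.34159577e+01,  1.47300437e+00,
       -6.02497794e-01,  6.71266767e-03]), 'eef_pos': array([0.44667884, 0.04795508, 0.16785553]), 'tool_rot': array([-3.14023444e+00,  1.63387824e-04,  2.80978493e+00]), 'force': array([-1.66986415, -4.72751924,  2.40485471]), 'ft_torque': array([-0.81083145,  0.18443555, -0.00380785]), 'finger_gap': 0.01382712677579627}
```

Grip is firm: the gap is 13.8 mm against a 14 mm bar. I'll relieve the side force and try clockwise by about 6°.

play_rows:
  deltas:
    - {"offset": [0,-0.8,0],"turn": [0,0,0],"gripper": -1}
    - {"offset": [0,0,0],"turn": [0,0,0.025],"gripper": -1}
    - {"offset": [0,0,0],"turn": [0,0,0.025],"gripper": -1}
    - {"offset": [0,0,0],"turn": [0,0,0.025],"gripper": -1}
    - {"offset": [0,0,0],"turn": [0,0,0.025],"gripper": -1}
    - {"offset": [0,0,0],"turn": [0,0,0],"gripper": -1}
    - {"offset": [0,0,0],"turn": [0,0,0],"gripper": -1}

```text
clock: 6.7
eef_pos: [0.4465, 0.0473, 0.1678]
tool_rot: [-3.14, 0.001, 2.71]
force: [-1.4, -5.3, 2.7]
finger_gap: 0.0137
```

```bash
python3 -c "
from h import *
s=env.sense();print(s)"
```

```text
{'clock': 6.7, 'qpos': array([ 5.12437965e-02, -1.14373924e-01,  2.14476523e+00, -1.72179311e-03,
        1.11142170e+00, -1.08728892e+00]), 'qvel': array([ 1.58162734e-05, -1.73243733e-03,  1.49017243e-03,  1.77472722e-03,
        2.25887789e-04,  1.54929238e-03]), 'tau': array([  1.71230759, -26.16710722, -33.40217471,   1.92107968,
        -0.62961465,   0.56111427]), 'eef_pos': array([0.44648202, 0.04730638, 0.16776859]), 'tool_rot': array([-3.14012370e+00,  5.21764672e-04,  2.71009302e+00]), 'force': array([-1.35731684, -5.32585937,  2.66939817]), 'ft_torque': array([-0.959434  ,  0.20523765,  0.58637749]), 'finger_gap': 0.01374681127426751}
```

The torque rose to 0.59 N m at 5.7°, well over the 0.3 N m of a free turn, so this looks like the stop. Now the same test counter-clockwise.

play_rows:
  deltas:
    - {"offset": [0,0,0],"turn": [0,0,-0.05],"gripper": -1}
    - {"offset": [0,0,0],"turn": [0,0,-0.05],"gripper": -1}
    - {"offset": [0,0,0],"turn": [0,0,-0.05],"gripper": -1}
    - {"offset": [0,0,0],"turn": [0,0,-0.05],"gripper": -1}
    - {"offset": [0,0,0],"turn": [0,0,-0.05],"gripper": -1}
    - {"offset": [0,0,0],"turn": [0,0,0],"gripper": -1}
    - {"offset": [0,0,0],"turn": [0,0,0],"gripper": -1}

```text
clock: 7.4
eef_pos: [0.4471, 0.0475, 0.1682]
tool_rot: [-3.141, 0.001, 2.958]
force: [-1.5, -6.2, 4.2]
finger_gap: 0.0136
```

```bash
python3 -c "
from h import *
s=env.sense();print(s)"
```

```text
{'clock': 7.4, 'qpos': array([ 5.10276289e-02, -1.14482760e-01,  2.14409270e+00, -8.14230919e-04,
        1.11080928e+00, -1.33621300e+00]), 'qvel': array([-0.0003652 ,  0.00038589, -0.00130996, -0.00131461,  0.00063141,
        0.00165174]), 'tau': array([  2.27517687, -25.65272212, -32.35479355,   1.55900996,
        -0.31669403,  -0.06193124]), 'eef_pos': array([0.44709314, 0.04751779, 0.16815823]), 'tool_rot': array([-3.14115535e+00,  1.31085173e-03,  2.95839828e+00]), 'force': array([-1.5064553 , -6.24934462,  4.15690156]), 'ft_torque': array([-0.86784293, -0.01638033, -0.06155648]), 'finger_gap': 0.013560089222645705}
```

Counter-clockwise gives freely (0.06 N m at 8.5° past the start), so this is an ordinary thread. I'll continue while following the rise.

play_rows:
  deltas:
    - {"offset": [0,-1,-0.4],"turn": [0,0,-0.07],"gripper": -1}
    - {"offset": [0,0,-0.2],"turn": [0,0,-0.07],"gripper": -1}
    - {"offset": [0,0,-0.2],"turn": [0,0,-0.07],"gripper": -1}
    - {"offset": [0,0,-0.2],"turn": [0,0,-0.07],"gripper": -1}
    - {"offset": [0,0,-0.2],"turn": [0,0,-0.07],"gripper": -1}
    - {"offset": [0,0,-0.2],"turn": [0,0,-0.07],"gripper": -1}
    - {"offset": [0,0,-0.2],"turn": [0,0,-0.07],"gripper": -1}
    - {"offset": [0,0,0],"turn": [0,0,0],"gripper": -1}

```text
clock: 8.2
eef_pos: [0.4471, 0.0471, 0.1706]
tool_rot: [-3.142, 0.002, -2.834]
force: [-2.8, -2.6, 8.4]
finger_gap: 0.0137
```

```bash
python3 -c "
from h import *
s=env.sense();print(s)"
```

```text
{'clock': 8.2, 'qpos': array([ 4.91854397e-02, -1.17422618e-01,  2.14188118e+00,  4.22625347e-04,
        1.11539862e+00, -1.82975555e+00]), 'qvel': array([ 2.85607351e-07, -2.64785132e-03, -1.47627312e-04, -8.54902676e-04,
        3.12396316e-05,  4.04985481e-02]), 'tau': array([  1.33523259, -24.02392387, -31.28560424,   0.93846872,
        -0.85137242,  -0.39938092]), 'eef_pos': array([0.44714899, 0.04707043, 0.1705995 ]), 'tool_rot': array([-3.14151546e+00,  1.77484541e-03, -2.83363347e+00]), 'force': array([-2.76812675, -2.6162622 ,  8.37113013]), 'ft_torque': array([-0.46644745,  0.31664347, -0.02884503]), 'finger_gap': 0.013739198171187857}
```

play_rows:
  deltas:
    - {"offset": [0,0,-0.8],"turn": [0,0,-0.07],"gripper": -1}
    - {"offset": [0,0,-0.4],"turn": [0,0,-0.07],"gripper": -1}
    - {"offset": [0,0,-0.2],"turn": [0,0,-0.07],"gripper": -1}
    - {"offset": [0,0,-0.2],"turn": [0,0,-0.07],"gripper": -1}
    - {"offset": [0,0,-0.2],"turn": [0,0,-0.07],"gripper": -1}
    - {"offset": [0,0,-0.2],"turn": [0,0,-0.07],"gripper": -1}
    - {"offset": [0,0,-0.2],"turn": [0,0,-0.07],"gripper": -1}
    - {"offset": [0,0,-0.2],"turn": [0,0,-0.07],"gripper": -1}
    - {"offset": [0,0,0],"turn": [0,0,0],"gripper": -1}
    - {"offset": [0,0,0],"turn": [0,0,0],"gripper": -1}

```text
clock: 9.2
eef_pos: [0.4465, 0.0473, 0.1716]
tool_rot: [3.141, 0.001, -2.276]
force: [0.1, -0.7, -0.1]
finger_gap: 0.0139
```

```bash
python3 -c "
from h import *
s=env.sense();print(s)"
```

```text
{'clock': 9.2, 'qpos': array([ 4.94548717e-02, -1.18840383e-01,  2.14107299e+00,  9.71836975e-04,
        1.11912015e+00, -2.38749423e+00]), 'qvel': array([ 3.38625235e-04, -1.71539547e-03,  9.11512459e-04,  8.62914396e-05,
        1.25170546e-03, -5.56541087e-03]), 'tau': array([ 4.26302059e-01, -2.66963267e+01, -3.33739865e+01,  2.96208579e-01,
       -9.14973440e-02, -4.16201743e-03]), 'eef_pos': array([0.446453  , 0.04732567, 0.17164565]), 'tool_rot': array([ 3.14116868e+00,  8.01512931e-04, -2.27586412e+00]), 'force': array([ 0.06183978, -0.68774143, -0.10897282]), 'ft_torque': array([-7.34447612e-02, -9.34945348e-05,  4.07023644e-02]), 'finger_gap': 0.013932416477502187}
```

Side and lift forces have dropped to about zero, so it is free. I'll lift it gently.

play_rows:
  deltas:
    - {"offset": [0,0,-3],"turn": [0,0,0],"gripper": -1}
    - {"offset": [0,0,-4],"turn": [0,0,0],"gripper": -1}
    - {"offset": [0,0,-4],"turn": [0,0,0],"gripper": -1}
    - {"offset": [0,0,-4],"turn": [0,0,0],"gripper": -1}
    - {"offset": [0,0,0],"turn": [0,0,0],"gripper": -1}

```text
clock: 9.7
eef_pos: [0.447, 0.047, 0.1876]
tool_rot: [-3.141, 0.001, -2.274]
force: [0.9, 0.6, -1.2]
finger_gap: 0.0138
```

play_rows:
  deltas:
    - {"offset": [0,0,-8],"turn": [0,0,0],"gripper": -1}
    - {"offset": [0,0,-11],"turn": [0,0,0],"gripper": -1}
    - {"offset": [0,0,-11],"turn": [0,0,0],"gripper": -1}
    - {"offset": [0,0,-11],"turn": [0,0,0],"gripper": -1}
    - {"offset": [0,0,-11],"turn": [0,0,0],"gripper": -1}
    - {"offset": [0,0,-11],"turn": [0,0,0],"gripper": -1}
    - {"offset": [0,0,-11],"turn": [0,0,0],"gripper": -1}
    - {"offset": [0,0,-9],"turn": [0,0,0],"gripper": -1}
    - {"offset": [0,0,-5],"turn": [0,0,0],"gripper": -1}
    - {"offset": [0,0,0],"turn": [0,0,0],"gripper": -1}
    - {"offset": [0,0,0],"turn": [0,0,0],"gripper": -1}
    - {"offset": [0,0,0],"turn": [0,0,0],"gripper": -1}

```text
clock: 10.9
eef_pos: [0.4459, 0.0469, 0.274]
tool_rot: [3.141, -0.001, -2.274]
force: [-0.8, 0.1, -1.8]
finger_gap: 0.0141
```

```bash
python3 - <<'E'
from h import *
s=env.sense();print(s["force"],s["qvel"].round(3),s["eef_pos"],s["tool_rot"])
p,d=env.camera("side");w=pts("side",d)
m=(np.hypot(w[...,0]-.447,w[...,1]-.047)<.04)&(w[...,2]>.2)&(w[...,2]<.285)
v,u=np.where(m);print(m.sum(),w[m].min(0),w[m].max(0),u.min(),u.max(),v.min(),v.max())
Z=w[m];h,e=np.histogram(Z[:,2],bins=np.arange(.2,.29,.005));print(list(zip(e.round(3),h)))
# flange top ring: fit plane to points near expected flange top
f=Z[(Z[:,2]>.26)&(Z[:,2]<.28)];c=np.c_[f[:,:2]-[.447,.047],np.ones(len(f))];print("plane",np.linalg.lstsq(c,f[:,2],rcond=None)[0])
cv2.imwrite("pics/c2.png",cv2.resize(p[60:230,190:400],(800,648))[:600,:,::-1])
E
```

```text
[-0.75238894  0.05560788 -1.7795983 ] [ 0.002  0.    -0.     0.     0.001 -0.001] [0.44594059 0.04685374 0.27399144] [ 3.14063299e+00 -8.79906574e-04 -2.27360583e+00]
234 [0.41620507 0.03816452 0.24335996] [0.48021589 0.08273723 0.28489349] 279 305 125 150
[(np.float64(0.2), np.int64(0)), (np.float64(0.205), np.int64(0)), (np.float64(0.21), np.int64(0)), (np.float64(0.215), np.int64(0)), (np.float64(0.22), np.int64(0)), (np.float64(0.225), np.int64(0)), (np.float64(0.23), np.int64(0)), (np.float64(0.235), np.int64(0)), (np.float64(0.24), np.int64(3)), (np.float64(0.245), np.int64(18)), (np.float64(0.25), np.int64(1)), (np.float64(0.255), np.int64(0)), (np.float64(0.26), np.int64(11)), (np.float64(0.265), np.int64(138)), (np.float64(0.27), np.int64(23)), (np.float64(0.275), np.int64(17)), (np.float64(0.28), np.int64(23))]
plane [ 0.02200261 -0.07936581  0.27070181]
```

View pics/c2.png

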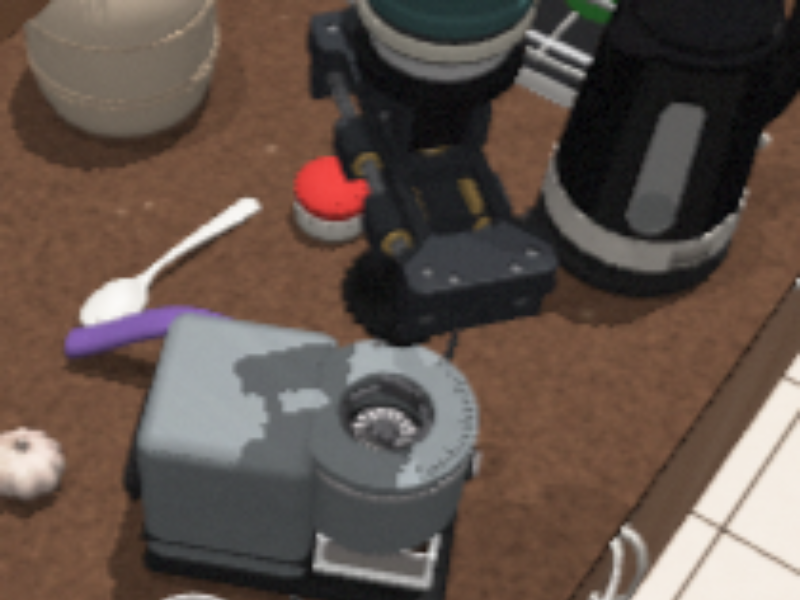

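The carrier hangs dark under the gripper at about (370,290), the throat is open at about (390,425), and the visible part of the brush is where it was. I'll check level more carefully and compare the other items with the first pictures.

```bash
python3 - <<'E'
from h import *
a=[env.camera("side") for _ in range(4)]
d=np.median([x[1] for x in a],0);w=pts("side",d);p=a[0][0]
m=(np.hypot(w[...,0]-.446,w[...,1]-.048)<.036)&(w[...,2]>.255)&(w[...,2]<.275);F=w[m]
for _ in range(4):
    c=np.c_[F[:,:2]-[.446,.048],np.ones(len(F))];k=np.linalg.lstsq(c,F[:,2],rcond=None)[0];r=F[:,2]-c@k;s=abs(r)<2*r.std();print(len(F),k.round(4),r.std().round(4));F=F[s]
print("spread xy",np.ptp(F[:,:2],axis=0))
low=(np.hypot(w[...,0]-.446,w[...,1]-.048)<.036)&(w[...,2]>.22)&(w[...,2]<.255);print("low pts z",np.percentile(w[low][:,2],[0,50]).round(4))
for n in("side","top"):
    q=np.load(n+"0.npz")["p"];x=p if n=="side" else env.camera("top")[0]
    df=np.abs(x.astype(int)-q).max(-1)>40
    boxes=dict(side=dict(hop=(215,218,268,274),cup=(186,315,242,360)),top=dict(hop=(211,188,262,238),cup=(132,222,178,262),brush=(305,118,362,190)))[n]
    for k,(l,t,r,b) in boxes.items(): print(n,k,df[t:b,l:r].mean().round(3))
s=env.sense();print(s["clock"],s["eef_pos"],s["tool_rot"])
E
```

```text
169 [ 0.0249 -0.0415  0.2689] 0.0021
152 [ 0.0356 -0.0136  0.2682] 0.0012
140 [ 0.0224 -0.0149  0.2685] 0.0008
131 [ 0.0149 -0.0171  0.2687] 0.0006
spread xy [0.04911044 0.0445224 ]
low pts z [0.2444 0.2479]
side hop 0.002
side cup 0.0
top hop 0.037
top cup 0.0
top brush 0.766
11.2 [0.446242   0.0468598  0.27446451] [ 3.14126267e+00 -3.28116405e-04 -2.27361207e+00]
```

The flange is level to about 1.3°, and its top is at 0.269 m. That puts the core's underside about 88 mm above the rim. Handing in.

```bash
python3 -c "
from h import *
print(env.hand_in())"
```

```text
the job is handed in; nothing more can be done
None
```

The burr carrier is unscrewed and out, and I handed in with the arm still holding it over the open throat. It took about 11 s of the 48 s.

- **Thread:** It is an ordinary thread. Clockwise met the stop at 0.59 N m. Counter-clockwise turned freely, and at about 66° the forces dropped to nearly zero and it lifted out.
- **Final hold:** The gripper holds the bar at 14.1 mm opening with 30 N, and the arm is still. The tool is within about 2 mm of the throat axis. The flange measured level to about 1.3°. From the flange height, the carrier's underside is about 88 mm above the rim.
- **Other items:** The hopper and cup look unchanged in before-and-after pictures.

Two checks did not come out clean:
- **Level:** A first rough fit gave a tilt of about 4.5°. Finger points were probably mixed in, because the tilt fell to 1.3° once the outliers were removed.
- **Brush:** The arm hid it in the top view (77% of the pixels there changed), so I could only judge it by the part visible from the side, which looked unmoved.

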